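# Feed reagent cartridges into the feeder tube

## Task

Load the feeder of the treatment machine: behind the green cartridge that already sits in its tube, feed the yellow and then the red one, coloured nose first and upright, so that each pushes those before it deeper. With the red one in, press the whole row firmly home until you feel the sprung stop hidden deep in the tube give a little, but do not ram it; then let go, leaving the row closed up, and leave the blue cartridge, the jar and the scanner where they are.

Things in the scene. Friction and masses are not known exactly. Their poses are not given: they have to be found in the camera images.
- magazine: Fixed feeder on the bench: open aluminium trough leading into a covered, closed-end square tube whose deep end is in a white housing. Origin on the bench plane under the centre of the tube's mouth; +x points into the tube, z up; x and z below are in its frame, in mm. Floor of trough and tube is flat at z = 12. Each cartridge slides with 1 to 2 N of friction.
- trough (a point): Middle of the trough's floor (x -70, z 12 in the feeder's frame). Trough: x from -140 to 0, open above and at its outer end, inner width 50 mm, side walls to z = 26 with lips flared outwards to z = 35. Near the mouth (x -15 to 3) two blue cheeks up to z = 62 narrow it to the tube's width. With three cartridges home, the last one's tail stays 15 to 50 mm outside the mouth, in the trough.
- mouth (a point): Centre of the tube's mouth (x 0, z 43). Tube inside: 46 mm wide, 62 mm high. Clear roof, top at z = 78 (blue rim at the mouth: z = 81), to x = 150; then the white housing, 130 mm wide, top at z = 102.
- tube_end (a point): Centre of the tube's closed end (x 252, z 43). In front of it, out of sight, is an adjustable stop: a sprung pad whose face stands somewhere from x = 190 to 225, set differently each time. It begins to give at about 6 N, takes 0.6 N more per mm, and after 12 mm is rigid. More than 40 N on it is ramming; over 5 N is firmly home.
- tray: Fixed shallow steel tray 160 x 340 mm, floor 4 mm above the bench, rim 10 mm high; origin at the centre of its underside, long side along its y. Three cartridges (yellow, red and a blue one that is not needed) stand in it about 110 mm apart.
- green_cartridge: White plastic block 80 long x 42 wide x 58 mm high, about 0.14 kg, with a green nose (a stepped-down end 8 mm long, 36 x 50 mm), a green band behind it and a green tail patch. Origin at the centre of the underside; +x runs along its length towards the nose, z up. Starts upright in the tube's mouth, nose inwards, tail from 20 mm outside to 15 mm inside the mouth.
- yellow_cartridge: White plastic block 80 long x 42 wide x 58 mm high, about 0.14 kg, with a yellow nose (a stepped-down end 8 mm long, 36 x 50 mm), a yellow band behind it and a yellow tail patch. Origin at the centre of the underside; +x runs along its length towards the nose, z up. Starts upright in the tray; which colour stands where varies.
- red_cartridge: White plastic block 80 long x 42 wide x 58 mm high, about 0.14 kg, with a red nose (a stepped-down end 8 mm long, 36 x 50 mm), a red band behind it and a red tail patch. Origin at the centre of the underside; +x runs along its length towards the nose, z up. Starts upright in the tray; which colour stands where varies.
- blue_cartridge: White plastic block 80 long x 42 wide x 58 mm high, about 0.14 kg, with a blue nose (a stepped-down end 8 mm long, 36 x 50 mm), a blue band behind it and a blue tail patch. Origin at the centre of the underside; +x runs along its length towards the nose, z up. Starts upright in the tray; which colour stands where varies.
- green_nose (a point): Centre of the nose face of the green cartridge, 29 mm above its underside and 40 mm from its middle along its length.
- green_tail (a point): Centre of the tail face of the green cartridge, 29 mm above its underside and 40 mm from its middle along its length.
- yellow_nose (a point): Centre of the nose face of the yellow cartridge, 29 mm above its underside and 40 mm from its middle along its length.
- yellow_tail (a point): Centre of the tail face of the yellow cartridge, 29 mm above its underside and 40 mm from its middle along its length.
- red_nose (a point): Centre of the nose face of the red cartridge, 29 mm above its underside and 40 mm from its middle along its length.
- red_tail (a point): Centre of the tail face of the red cartridge, 29 mm above its underside and 40 mm from its middle along its length.
- jar: Bystander: amber jar with white lid, 58 mm across, 72 mm high; origin at the centre of its underside.
- scanner: Bystander: grey and black hand scanner lying flat, 115 x 56 x 34 mm; origin under the middle of its grey handle, black head towards its +x.
Mind the look-alikes: they are no part of the job. What is shaped like the yellow_cartridge but purple is not meant.

How it is judged:
By the outcome, as a careful person would: the job done as asked, in the order asked, and still so for the second after the job is handed in, with the robot touching nothing.
It also fails if it takes over 72 s, if anything falls off the work surface, if the arm or the gripper's body presses on something with over 40 N, if the wrist force passes 120 N, or if a joint passes its speed limit or range.

## Robot

A 6-joint arm with a two-finger parallel gripper is mounted at the origin on the work surface. World frame = base frame: x ahead of the robot, y to its left, z up, the work surface at z = 0. Lengths are in m, angles in rad, forces in N, time in s.
With the tool pointing down it reaches from about 0.35 to 0.875 m from the base axis. Payload 15.5 kg.
Tool frame: the origin (TCP) lies at the very end of the fingers, on their centre line; the grasp point (between the pads) lies 19 mm behind it; z points along the fingers, y is the direction in which the jaws open and shut (so a half turn about z gives the same grasp; the last joint's range is limited). The gripper opens to 85 mm and grips with 20 to 120 N. Pads are 22 mm wide; open, the fingers measure 114 mm over their backs; the gripper's body (76 mm by 85 mm) begins 54 mm behind the grasp point. The pads swing forward as they close: fully open they stand 13 mm farther back than shut.
Start: joints at [-1.286, 0.494, 1.345, -0, 1.302, -0.096], TCP at [0.232, -0.58, 0.231] pointing down, gripper open.
Joint ranges: [-2.91, 2.91], [-0.82, 2.16], [0.22, 2.67], [-1.22, 4.37], [0.12, 2.79], [-3.08, 3.08]. Speed limits (rad/s): [1.89, 1.89, 2.57, 3.01, 3.01, 3.01].

## Interface

Orientations are given as a rotation vector (axis times angle).
In Python, from rig import env gives the robot as it stands.
- The arm moves only by the shell command python3 -m inch 'ROWS'. ROWS is JSON, one flat list of numbers, 7 for each row, row after row: the shift along the tool's x, y, z in mm, then the turn, a rotation vector about the tool's x, y, z in degrees, then the opening, from -1 (shut) to 1 (fully open), so that 0 is half open. In form: [dx, dy, dz, rx, ry, rz, gripper, dx, dy, dz, rx, ry, rz, gripper, ...]. A call has 1 to 5 rows; each row shifts and turns the commanded pose from where the row before left it, along the tool's axes as they then stand; what a row does not reach is not made up. A row lasts 1/8 s, in which the tool goes at most 62.5 mm and 10.7 degrees, less where a joint would pass 70% of its speed; a pose out of reach is approached as far as the arm can. A call is refused whole if a number of a shift passes 62.5 or a number of a turn 10.7, either way. A call with a gripper value outside its range is refused whole. The fingers move at their own pace and stop on an object; the grip force is fixed at half the most. Time passes only in rows, so rows that do not move let the fingers close. It gives the time, the measured TCP pose, the force and the opening at its end, in the units of the state.
- env.state(): the state, without advancing time (a new reading comes with each control period).
- env.read_camera(name): name is "scene" or "side" or "wrist"; returns a dict with "frame" (384x512x3 uint8, red, green, blue), "intrinsics" (3x3 intrinsics, pixels), "rvec" (rotation vector, rad) and "tvec" (3), from world to camera coordinates, as OpenCV has them; the wrist camera has in their place "tool_from_camera" (4x4, takes a point from camera to tool coordinates, whose origin is the TCP and whose axes are the flange's). Camera axes: x right, y down, z forward; pixel columns grow to the right and rows downward; lengths in m; the calibration is good to about 2 mm. A picture is of the moment at which its call begins: read the wrist's pose just before it. There is no depth.
- env.hand_in(): hands the job in, once; it reports no verdict.
The state is a dict: "time": time; "q": joint angles; "qd": joint speeds; "joint_torque": joint torques, N m; "position": TCP position; "ee_rot": TCP orientation; "force": force on the tool from outside, world axes, zero at the start; "moment": the same for the moment, N m; "opening": finger opening in m.
Only numpy, scipy, OpenCV 4.12 (cv2) and the standard library are available. Lean on these libraries where they do the work, as an engineer would, in place of code of your own. Each camera call takes 0.05 s, during which the arm holds its last target.

## Working session

There is one attempt and no reset: what is moved stays moved. The work goes in short steps, Python scripts to look and compute and a shell command to move; the robot and the scene stay as the last step left them, time stands still between calls to the robot, and variables do not carry over. Pictures are saved under pics/ and viewed, and the job is handed in when it is done.

```bash
ls; mkdir -p pics; python3 - <<'E'
from rig import env
import cv2,numpy as np
s=env.state()
for k,v in s.items(): print(k,np.round(v,4))
for n in("scene","side","wrist"):
    c=env.read_camera(n); cv2.imwrite(f"pics/{n}0.png",c["frame"][:,:,::-1]); 
    print(n,{k:np.round(v,4).tolist() for k,v in c.items() if k!="frame"})
E
```

```text
pics
time 0.0
q [-1.2855  0.4942  1.3461  0.      1.3025 -0.0955]
qd [ 0.0012 -0.0004 -0.0005 -0.0008  0.0001 -0.0002]
joint_torque [-6.00000e-04 -8.82172e+01 -3.83874e+01 -3.00000e-04  1.00000e-02
  0.00000e+00]
position [ 0.2322 -0.5799  0.2307]
ee_rot [-3.0837e+00 -5.9430e-01  2.0000e-04]
force [0.016  0.1262 1.0302]
moment [-0.0505  0.0215  0.0345]
opening 0.0855
scene {'intrinsics': [[439.533, 0.0, 258.575], [0.0, 439.533, 185.4701], [0.0, 0.0, 1.0]], 'rvec': [1.9347, 1.0064, -0.5723], 'tvec': [-0.3201, -0.172, 1.6018]}
side {'intrinsics': [[363.6339, 0.0, 255.1339], [0.0, 363.6339, 191.5373], [0.0, 0.0, 1.0]], 'rvec': [0.2199, -2.7481, 1.3311], 'tvec': [0.5301, 0.1325, 0.938]}
wrist {'intrinsics': [[319.8629, 0.0, 257.6479], [0.0, 319.8629, 192.8788], [0.0, 0.0, 1.0]], 'tool_from_camera': [[0.0004, -0.9631, -0.2691, 0.0668], [1.0, 0.0005, -0.0005, -0.0004], [0.0006, -0.2691, 0.9631, -0.1421], [0.0, 0.0, 0.0, 1.0]]}
```

View pics/scene0.png

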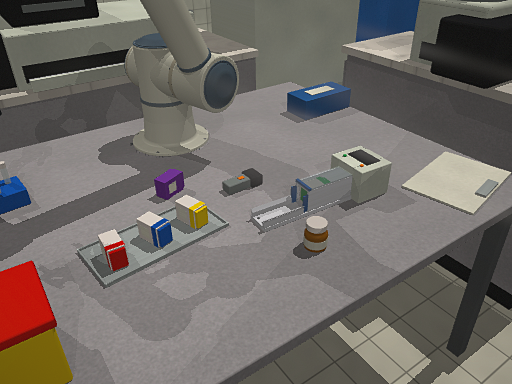

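View pics/side0.png

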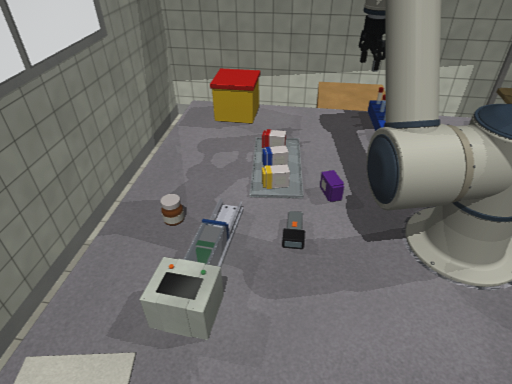

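View pics/wrist0.png

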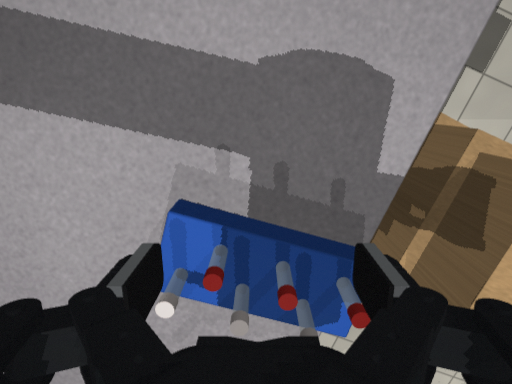

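The scene picture shows the tray at about (155,240), with red, blue and yellow cartridges from left to right. The trough and feeder are at (300,200), the jar at (316,234) and the scanner at (242,181). I'll zoom in for measurement.

```bash
python3 - <<'E'
import cv2
a=cv2.imread("pics/scene0.png"); cv2.imwrite("pics/sc_a.png",cv2.resize(a[185:290,70:240],None,fx=4.7,fy=4.7,interpolation=2))
cv2.imwrite("pics/sc_b.png",cv2.resize(a[140:240,240:400],None,fx=5,fy=5,interpolation=2))
b=cv2.imread("pics/side0.png"); cv2.imwrite("pics/si_a.png",cv2.resize(b[120:280,140:320],None,fx=3.7,fy=3.7,interpolation=2))
E
```

```text
(no output)
```

View pics/sc_a.png

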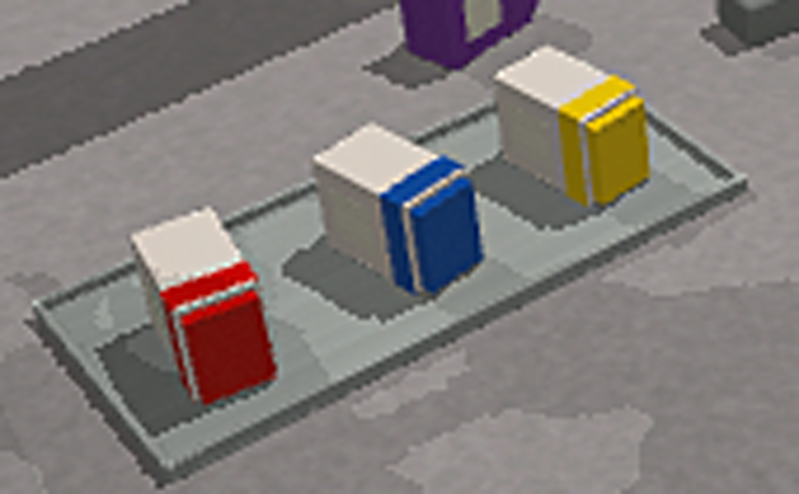

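View pics/sc_b.png

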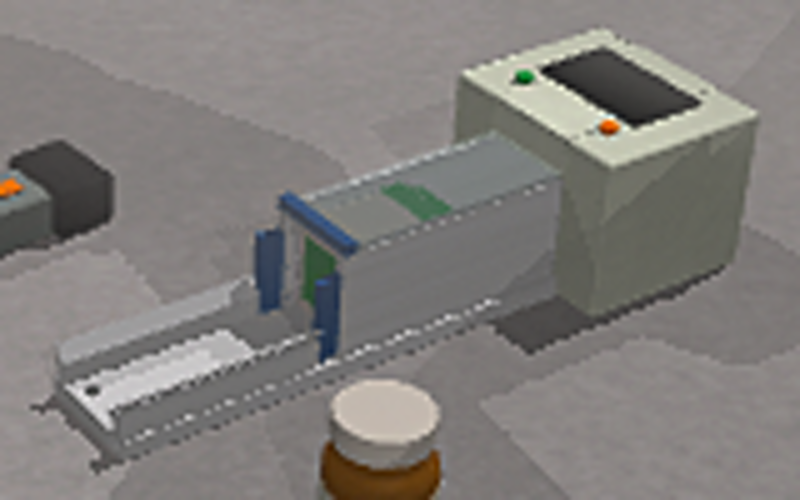

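View pics/si_a.png

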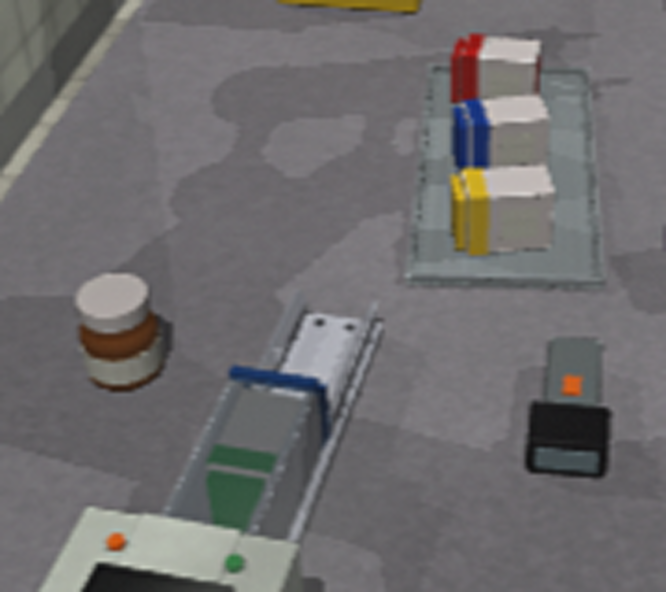

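```bash
cat > h.py <<'E'
import numpy as np,cv2
from scipy.optimize import least_squares
from scipy.spatial.transform import Rotation as R
CAM={'scene':(np.array([[439.533,0,258.575],[0,439.533,185.4701],[0,0,1]]),np.array([1.9347,1.0064,-.5723]),np.array([-.3201,-.172,1.6018])),
'side':(np.array([[363.6339,0,255.1339],[0,363.6339,191.5373],[0,0,1]]),np.array([.2199,-2.7481,1.3311]),np.array([.5301,.1325,.938]))}
def proj(cam,P):
    K,r,t=CAM[cam]; return cv2.projectPoints(np.atleast_2d(P).astype(float),r,t,K,None)[0][:,0]
def ray(cam,uv,z):
    K,r,t=CAM[cam]; Rm=cv2.Rodrigues(r)[0]; o=-Rm.T@t; d=Rm.T@np.linalg.inv(K)@np.array([uv[0],uv[1],1.]); return o+d*(z-o[2])/d[2]
def fit(obs,x0):  # obs: (cam,(u,v),(x,y,z) local m)
    def loc(p,P): c,s=np.cos(p[2]),np.sin(p[2]); return np.array([p[0]+c*P[0]-s*P[1],p[1]+s*P[0]+c*P[1],P[2]])
    f=lambda p: np.concatenate([proj(c,loc(p,P))[0]-uv for c,uv,P in obs])
    r=least_squares(f,x0,loss='soft_l1'); return r.x,np.round(f(r.x).reshape(-1,2),1).tolist()
A=lambda u,v:('scene',np.array([70+u/4.7,185+v/4.7]))
B=lambda u,v:('scene',np.array([240+u/5,140+v/5]))
S=lambda u,v:('side',np.array([140+u/3.7,120+v/3.7]))
E
python3 - <<'E'
from h import *
for n,p in dict(h=(B(460,75),B(610,165),S(90,508),S(298,545)),).items():
    for q in p: print(n,ray(*q,.102).round(3))
for q in (B(283,197),B(352,248),S(230,372),S(325,385)): print('rim',ray(*q,.081).round(3))
for q in (B(600,30),B(757,118)): print('hback',ray(*q,.102).round(3))
m=[B(535,120),B(318,222),S(194,526),S(278,378)]
P=[(.150,0,.102),(0,0,.081),(.150,0,.102),(0,0,.081)]
for q,z in (((B(62,385)),.026),(B(118,412),.026),(S(300,317),.012),(S(362,328),.012)): print('end',ray(*q,z).round(3))
r=fit([(c,u,p) for (c,u),p in zip(m,P)],[.6,.2,1.5]); print('mag',r)
for n,q in dict(yel=[A(497,78),A(545,47),A(635,83),A(560,105),S(545,168),S(553,190),S(453,175)],blu=[A(315,158),A(370,124),A(465,160),A(382,195)],red=[A(132,237),A(208,208),A(255,265),A(163,290)]).items():
    print(n,[ray(*x,.062).round(3).tolist() for x in q])
for q in (A(35,308),A(162,470),A(745,183)): print('tray',ray(*q,.010).round(3))
print('jar',ray(*B(385,412),.072).round(3),ray(*S(113,297),.072).round(3))
E
```

```text
h [0.577 0.247 0.102]
h [0.699 0.242 0.102]
h [0.691 0.249 0.102]
h [0.566 0.257 0.102]
rim [0.597 0.102 0.081]
rim [0.658 0.098 0.081]
rim [0.651 0.104 0.081]
rim [0.586 0.107 0.081]
hback [0.583 0.354 0.102]
hback [0.71  0.345 0.102]
end [ 0.607 -0.051  0.026]
end [ 0.643 -0.041  0.026]
end [ 0.642 -0.036  0.012]
end [ 0.592 -0.031  0.012]
mag (array([0.62083683, 0.10377707, 1.51517369]), [[-0.5, -2.5], [-0.8, -1.5], [-0.7, 0.2], [-0.9, -0.4]])
yel [[0.478, -0.202, 0.062], [0.465, -0.166, 0.062], [0.526, -0.142, 0.062], [0.521, -0.185, 0.062], [0.469, -0.196, 0.062], [0.46, -0.165, 0.062], [0.543, -0.174, 0.062]]
blu [[0.491, -0.312, 0.062], [0.478, -0.276, 0.062], [0.538, -0.249, 0.062], [0.541, -0.296, 0.062]]
red [[0.501, -0.411, 0.062], [0.5, -0.372, 0.062], [0.558, -0.369, 0.062], [0.551, -0.411, 0.062]]
tray [ 0.459 -0.457  0.01 ]
tray [ 0.611 -0.442  0.01 ]
tray [ 0.578 -0.106  0.01 ]
jar [0.767 0.026 0.072] [0.761 0.031 0.072]
```

```bash
cat >> h.py <<'E'
def goto(x,y,z,yaw=None):
    from rig import env
    s=env.state(); Rm=R.from_rotvec(s['ee_rot']).as_matrix()
    d=Rm.T@(np.array([x,y,z])-s['position'])*1000
    yw=np.degrees(np.arctan2(Rm[1,0],Rm[0,0]))
    print('t',round(s['time'],2),'pos',np.round(s['position'],4),'yaw',round(yw,2),'F',np.round(s['force'],1),'open',round(s['opening'],4),'d',d.round(1),'rz',None if yaw is None else round(-(yaw-yw),2), 'tilt',np.round(Rm[:,2],4))
def wcam():
    from rig import env
    s=env.state(); c=env.read_camera('wrist')
    T=np.eye(4);T[:3,:3]=R.from_rotvec(s['ee_rot']).as_matrix();T[:3,3]=s['position']
    W=T@c['tool_from_camera']; Rm=W[:3,:3].T
    CAM['wrist']=(c['intrinsics'],cv2.Rodrigues(Rm)[0][:,0],-Rm@W[:3,3]); return c['frame']
def snap(name,cam='wrist'):
    import pickle
    from rig import env
    f=wcam() if cam=='wrist' else env.read_camera(cam)['frame']
    cv2.imwrite(f'pics/{name}.png',cv2.resize(f[:,:,::-1],None,fx=1.5,fy=1.5,interpolation=2))
    if cam=='wrist': pickle.dump(CAM['wrist'],open(f'pics/{name}.pkl','wb'))
def load(name):
    import pickle
    CAM['wrist']=pickle.load(open(f'pics/{name}.pkl','rb'))
def wray(u,v,z): return ray('wrist',(u/1.5,v/1.5),z)
E
python3 -c "
from h import *
goto(.506,-.168,.2,20.5)"
```

```text
t 0.15 pos [ 0.2322 -0.58    0.2308] yaw 21.82 F [ 1.1 -0.9 -1. ] open 0.0857 d [ 407.3 -280.7   31.1] rz 1.32 tilt [-3.e-04  9.e-04 -1.e+00]
```

```bash
python3 -m inch '[41,-28,3,0,0,0,1,41,-28,3,0,0,0,1,41,-28,3,0,0,0,1,41,-28,3,0,0,0,1,41,-28,3,0,0,0,1]'; python3 -m inch '[41,-28,3,0,0,0,1,41,-28,3,0,0,0,1,41,-28,3,0,0,0,1,41,-28,3,0,0,0,1,38,-29,3,0,0,1.3,1]'; python3 -m inch '[0,0,0,0,0,0,1,0,0,0,0,0,0,1]'; python3 -c "
from h import *
goto(.506,-.168,.2,20.5);snap('w1')"
```

```text
time: 0.78
position: [0.3712, -0.3726, 0.2161]
ee_rot: [-3.085, -0.594, 0.0]
force: [0.7, -0.2, 0.1]
opening: 0.0854
time: 1.4
position: [0.5065, -0.1666, 0.2011]
ee_rot: [3.091, 0.559, 0.0]
force: [0.1, -0.1, -0.4]
opening: 0.0855
time: 1.65
position: [0.5055, -0.1682, 0.2012]
ee_rot: [3.091, 0.561, -0.001]
force: [0.0, -0.0, -0.1]
opening: 0.0856
t 1.65 pos [ 0.5055 -0.1682  0.2012] yaw 20.56 F [ 0.  -0.  -0.1] open 0.0856 d [ 0.5 -0.   1.2] rz 0.06 tilt [-4.e-04 -1.e-04 -1.e+00]
```

View pics/w1.png

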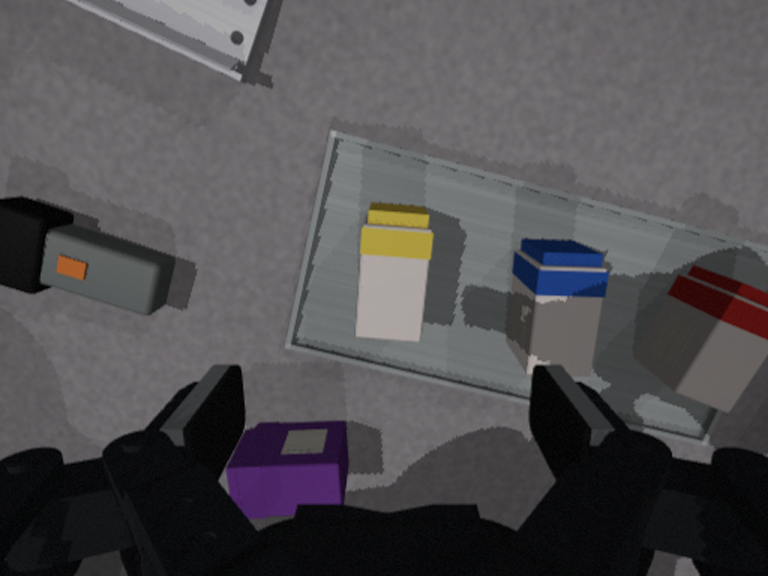

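The wrist picture shows yellow with its top tail corners at (357,337) and (419,340) and its shoulder at (361,227) and (433,230). The nose points up in the image.

```bash
python3 -c "
from h import *
load('w1')
p=[wray(*q,.062) for q in ((357,338),(419,341),(433,231),(360,227))]
for q in p: print(q.round(4))
n=(p[2]+p[3])/2;t=(p[0]+p[1])/2;d=n-t
yaw=np.degrees(np.arctan2(d[1],d[0]));print(np.linalg.norm(d),yaw);
w=p[1]-p[0];print('yaw from tail',np.degrees(np.arctan2(w[1],w[0]))+90); w=p[2]-p[3];print(np.degrees(np.arctan2(w[1],w[0]))+90)
c=t+.040*d/np.linalg.norm(d);print(c);goto(c[0],c[1],.04,yaw)
for q in ((237,38),(250,2),(242,78)): print('trough',wray(*q,.012),wray(*q,.03))
"
```

```text
[ 0.4581 -0.1658  0.062 ]
[ 0.4699 -0.2029  0.062 ]
[ 0.5372 -0.185   0.062 ]
[ 0.5243 -0.144   0.062 ]
0.06968734845280555 16.515284426016866
yaw from tail 17.63546133931122
17.444583646128564
[ 0.50231742 -0.1729494   0.062     ]
t 1.7 pos [ 0.5053 -0.1687  0.2012] yaw 20.51 F [ 0.5 -1.1 -0. ] open 0.0852 d [ -4.3   2.9 161.2] rz 3.99 tilt [-3.e-04 -1.e-04 -1.e+00]
trough [ 0.60102092 -0.03191628  0.012     ] [ 0.59922471 -0.03802846  0.03      ]
trough [ 0.62316385 -0.03392613  0.012     ] [ 0.62016447 -0.0399291   0.03      ]
trough [ 0.57980999 -0.04121831  0.012     ] [ 0.57916631 -0.04682505  0.03      ]
```

```bash
python3 -m inch '[-4,3,45,0,0,0,1,0,0,45,0,0,3.4,1,0,0,40,0,0,0,1,0,0,26,0,0,0,1,0,0,13,0,0,0,1]'; python3 -m inch '[0,0,0,0,0,0,1]';python3 -c "
from h import *
goto(.5023,-.1730,.032,17.1);snap('w2')"
```

```text
time: 2.33
position: [0.5021, -0.1731, 0.0312]
ee_rot: [-3.106, -0.465, 0.002]
force: [0.1, -0.1, 0.2]
opening: 0.0855
time: 2.45
position: [0.5026, -0.1728, 0.0321]
ee_rot: [-3.106, -0.466, 0.001]
force: [-0.4, 0.9, 0.9]
opening: 0.0856
t 2.45 pos [ 0.5026 -0.1728  0.0321] yaw 17.07 F [-0.4  0.9  0.9] open 0.0856 d [-0.4  0.1  0.1] rz -0.03 tilt [-8.e-04  3.e-04 -1.e+00]
```

View pics/w2.png

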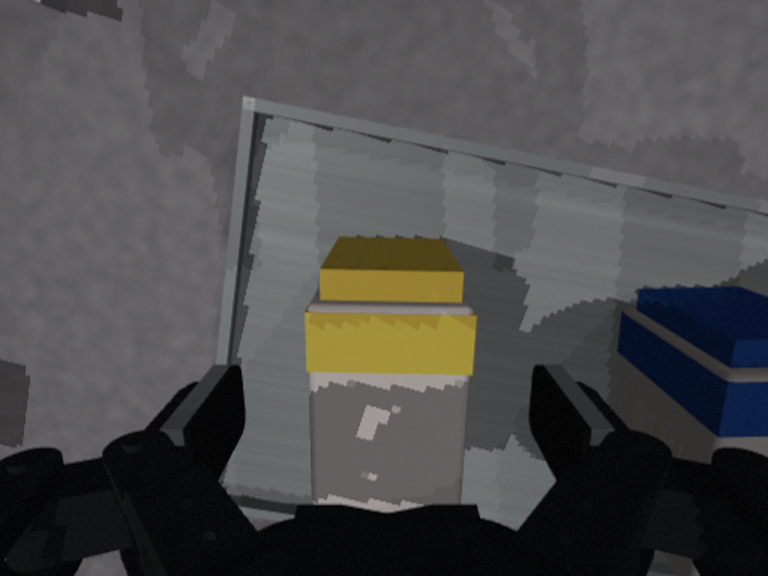

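Yellow sits centred and parallel between the pads, spanning columns 308–475. I'll close and lift.

```bash
python3 -m inch '[0,0,0,0,0,0,-1,0,0,0,0,0,0,-1,0,0,0,0,0,0,-1,0,0,0,0,0,0,-1,0,0,0,0,0,0,-1]'; python3 -m inch '[0,0,0,0,0,0,-1,0,0,-10,0,0,0,-1,0,0,-30,0,0,0,-1,0,0,-50,0,0,0,-1,0,0,-40,0,0,0,-1]';python3 -c "
from h import *
goto(.622,-.07,.16,87)"
```

```text
time: 3.12
position: [0.5034, -0.1725, 0.0331]
ee_rot: [3.106, 0.468, 0.002]
force: [-1.8, 0.9, 11.1]
opening: 0.0414
time: 3.75
position: [0.503, -0.1722, 0.1646]
ee_rot: [3.106, 0.468, 0.001]
force: [0.6, -0.2, -1.6]
opening: 0.0411
t 3.75 pos [ 0.503  -0.1722  0.1646] yaw 17.12 F [ 0.6 -0.2 -1.6] open 0.0411 d [143.8 -62.7   4.7] rz -69.88 tilt [ 8.e-04 -4.e-04 -1.e+00]
```

```bash
python3 -m inch '[48,-21,0,0,0,-10,-1,0,0,0,0,0,-10,-1,0,0,0,0,0,-10,-1,0,0,0,0,0,-10,-1,0,0,0,0,0,-10,-1]'; python3 -m inch '[0,0,0,0,0,-10,-1,0,0,0,0,0,-9.8,-1,0,0,0,0,0,0,-1]';python3 -c "
from h import *
goto(.622,-.06,.17,87)"
```

```text
time: 4.38
position: [0.5425, -0.1379, 0.1629]
ee_rot: [2.613, 1.744, 0.0]
force: [0.1, -0.2, -1.0]
opening: 0.0414
time: 4.75
position: [0.5426, -0.138, 0.1628]
ee_rot: [2.281, 2.16, 0.0]
force: [-0.8, -0.2, -0.5]
opening: 0.0414
t 4.75 pos [ 0.5426 -0.138   0.1628] yaw 86.87 F [-0.8 -0.2 -0.5] open 0.0414 d [82.2 75.  -7.2] rz -0.13 tilt [ 2.e-04 -1.e-04 -1.e+00]
```

```bash
python3 -m inch '[41,37,-4,0,0,0,-1,41,38,-4,0,0,0,-1,0,0,0,0,0,0,-1,0,0,0,0,0,0,-1]';python3 -c "
from h import *
goto(.622,-.06,.17,87); snap('w3')"
```

```text
time: 5.25
position: [0.6216, -0.0601, 0.1702]
ee_rot: [-2.283, -2.158, 0.001]
force: [-0.3, -0.5, -1.7]
opening: 0.0409
t 5.25 pos [ 0.6216 -0.0601  0.1702] yaw 86.78 F [-0.3 -0.5 -1.7] open 0.0409 d [0.2 0.4 0.2] rz -0.22 tilt [-7.e-04 -1.e-04 -1.e+00]
```

View pics/w3.png

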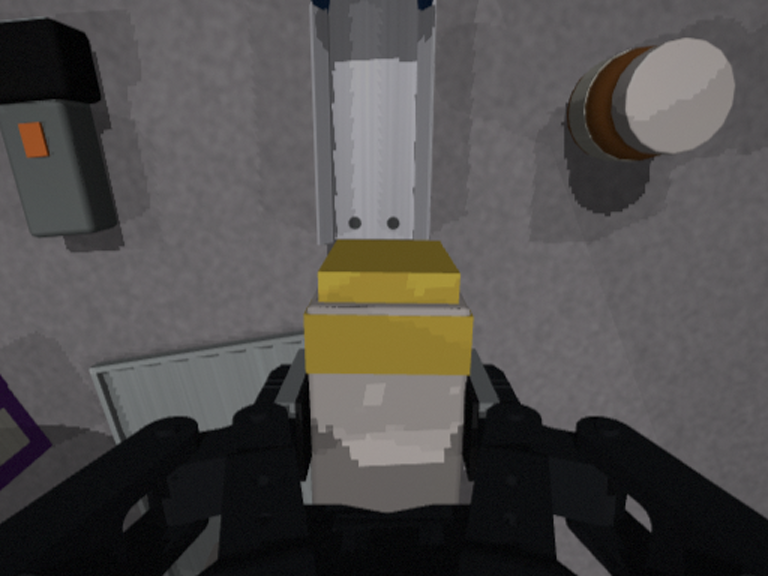

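The trough is straight ahead. Its outer lips run from (313,10) to (320,240) and from (436,10) to (428,240), the floor edges are at columns 334 and 415, and the outer end is near row 243.

```bash
python3 -c "
from h import *
load('w3')
for z,a in ((.035,((314,30),(436,30),(319,230),(429,230))),(.012,((334,62),(416,62),(333,238),(415,238))),(.012,((355,222),(393,222),(355,243),(393,243)))):
  p=[wray(*q,z) for q in a]; f=(p[0]+p[1])/2; n=(p[2]+p[3])/2; d=f-n
  print(f.round(4),n.round(4),'yaw',np.degrees(np.arctan2(d[1],d[0])),'w',np.linalg.norm(p[0]-p[1]),np.linalg.norm(p[2]-p[3]))
p=[wray(320,6,.035),wray(436,6,.035),wray(328,8,.062),wray(420,8,.062)];print(p)
# cartridge in hand
for q in ((306,318),(472,318)): print('sh',wray(*q,.170+.03-.0),'%')
for q in ((650,95),): print(wray(685,95,.072))
"
```

```text
[0.6214 0.0711 0.035 ] [ 0.6143 -0.0334  0.035 ] yaw 86.1178434994232 w 0.06362689527812888 0.06380764314731226
[0.6201 0.0598 0.012 ] [ 0.6131 -0.0418  0.012 ] yaw 86.08004274348812 w 0.047072482703301465 0.051742960514919695
[ 0.6138 -0.0318  0.012 ] [ 0.6129 -0.045   0.012 ] yaw 86.4032468183269 w 0.023764109379662807 0.02404621970154925
[array([0.59376663, 0.08379247, 0.035     ]), array([0.65344496, 0.08043293, 0.035     ]), array([0.6003798 , 0.07534283, 0.062     ]), array([0.64314636, 0.07293556, 0.062     ])]
sh [ 0.60207649 -0.02981641  0.2       ] %
sh [ 0.64303504 -0.03208131  0.2       ] %
[0.76454343 0.02715503 0.072     ]
```

```bash
python3 -c "
from h import *
goto(.618,.015,.07,86.2)"
```

```text
t 5.3 pos [ 0.6213 -0.0606  0.1702] yaw 86.78 F [-0.1 -0.1 -0.9] open 0.0412 d [ 75.3  -7.5 100.2] rz 0.58 tilt [-7.e-04 -0.e+00 -1.e+00]
```

```bash
python3 -m inch '[38,-4,0,0,0,0.6,-1,37,-3,20,0,0,0,-1,0,0,40,0,0,0,-1,0,0,30,0,0,0,-1,0,0,10,0,0,0,-1]';python3 -m inch '[0,0,0,0,0,0,-1]';python3 -c "
from h import *
goto(.618,.015,.043,86.2); snap('w4')"
```

```text
time: 5.92
position: [0.618, 0.0143, 0.0689]
ee_rot: [-2.293, -2.145, 0.003]
force: [0.1, 0.6, -1.1]
opening: 0.0413
time: 6.05
position: [0.6192, 0.0144, 0.0705]
ee_rot: [-2.293, -2.147, 0.001]
force: [-0.7, 0.1, -1.4]
opening: 0.0411
t 6.05 pos [0.6192 0.0144 0.0705] yaw 86.23 F [-0.7  0.1 -1.4] open 0.0411 d [ 0.5 -1.2 27.5] rz 0.03 tilt [-5.e-04  0.e+00 -1.e+00]
```

View pics/w4.png

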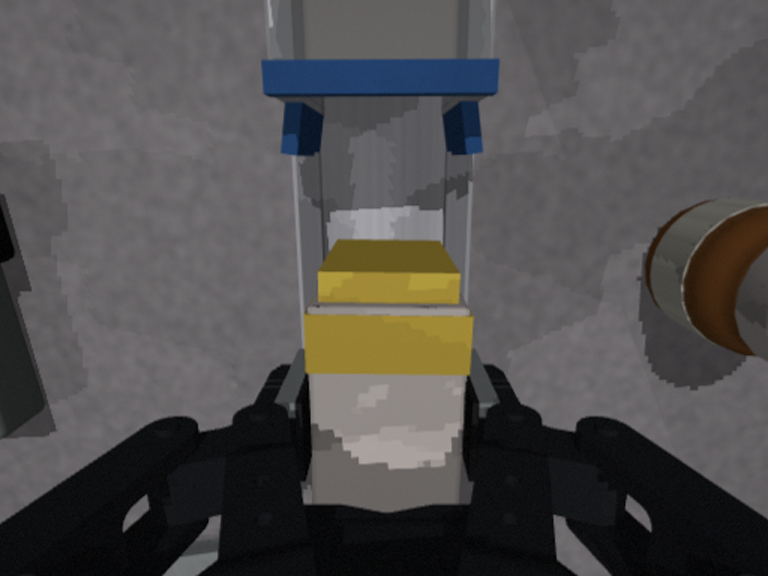

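The blue rim spans columns 263–498 at rows 60–95, the cheeks are at (302,128) and (463,128), and yellow is centred at column 389, with free trough ahead of it.

```bash
python3 -c "
from h import *
load('w4')
for z,a in ((.081,((263,60),(498,60))),(.081,((263,93),(498,93))),(.062,((283,152),(483,152))),(.062,((302,152),(460,152))),(.035,((299,230),(470,230)))):
  p=[wray(*q,z) for q in a]; print(z,((p[0]+p[1])/2).round(4),np.linalg.norm(p[0]-p[1]).round(4), np.degrees(np.arctan2(*(p[1]-p[0])[:2][::-1]))+90)
c=np.array([.6143,-.0334]);print(c+np.array([.0675,.9977])*(.015+.0334))
"
```

```text
0.081 [0.6223 0.1054 0.081 ] 0.059 86.23464130304109
0.081 [0.6218 0.0977 0.081 ] 0.0601 86.23968890266744
0.062 [0.6213 0.0833 0.062 ] 0.0603 86.24915953198598
0.062 [0.6207 0.0833 0.062 ] 0.0477 86.24915953198598
0.035 [0.6198 0.0557 0.035 ] 0.0635 86.26264205847936
[0.617567   0.01488868]
```

```bash
python3 -m inch '[0,-2,10,0,0,0,-1,0,0,10,0,0,0,-1,0,0,5,0,0,0,-1,0,0,2,0,0,0,-1,0,0,0,0,0,0,-1]';python3 -m inch '[0,0,2,0,0,0,-1,0,0,0,0,0,0,-1]'
```

```text
time: 6.72
position: [0.6175, 0.0151, 0.0432]
ee_rot: [-2.292, -2.149, 0.0]
force: [-0.1, -0.6, -0.7]
opening: 0.0409
time: 6.98
position: [0.6175, 0.0152, 0.0413]
ee_rot: [2.292, 2.149, 0.0]
force: [0.3, -0.5, -1.4]
opening: 0.041
```

```bash
python3 -m inch '[0,0,1,0,0,0,-1,0,0,0,0,0,0,-1]';python3 -m inch '[0,0,1,0,0,0,-1,0,0,0,0,0,0,-1]'
```

```text
time: 7.22
position: [0.6175, 0.0151, 0.0412]
ee_rot: [2.291, 2.149, 0.001]
force: [-4.3, -0.2, 12.7]
opening: 0.0411
time: 7.48
position: [0.6175, 0.015, 0.0411]
ee_rot: [2.291, 2.148, 0.001]
force: [-9.9, -1.0, 29.0]
opening: 0.0411
```

```bash
python3 -m inch '[0,0,-2,0,0,0,-1,0,0,0,0,0,0,0,0,0,0,0,0,0,0.3,0,0,0,0,0,0,1,0,0,0,0,0,0,1]'; python3 -m inch '[0,0,-30,0,0,0,1,0,0,-40,0,0,0,1,0,0,-10,0,0,0,1,0,0,0,0,0,0,1]';python3 -c "
from h import *
goto(.613,-.05,.13,86.2); snap('w5')"
```

```text
time: 8.1
position: [0.6174, 0.0151, 0.0412]
ee_rot: [-2.292, -2.149, 0.0]
force: [-0.3, -0.2, 0.1]
opening: 0.0854
time: 8.6
position: [0.6176, 0.0152, 0.1216]
ee_rot: [2.291, 2.149, 0.001]
force: [-0.2, 0.5, -0.2]
opening: 0.0857
t 8.6 pos [0.6176 0.0152 0.1216] yaw 86.32 F [-0.2  0.5 -0.2] open 0.0857 d [-65.3  -0.4  -8.4] rz 0.12 tilt [ 0.001 -0.    -1.   ]
```

View pics/w5.png

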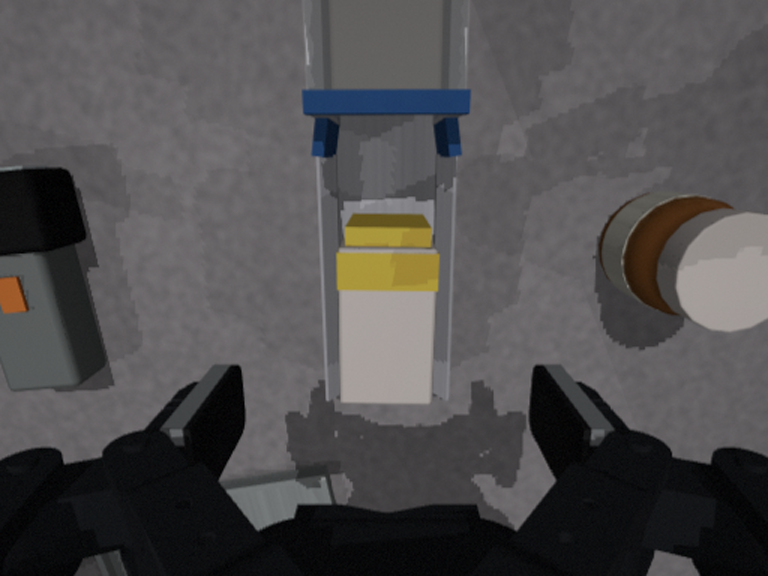

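Yellow is upright in the trough, with its top tail edge at row 403 (columns 341–433) and its nose towards the mouth. Next I close the gripper and go behind the tail.

```bash
python3 -c "
from h import *
load('w5'); print(wray(341,403,.070),wray(433,403,.070), wray(380,112,.081))"; python3 -m inch '[-40,0,0,0,0,0,-1,-40,0,0,0,0,0,-1,0,0,20,0,0,0,-1,0,0,30,0,0,0,-1,0,0,0,0,0,0,-1]'; python3 -c "
from h import *
goto(.6125,-.065,.026,86.2); snap('w6')"
```

```text
[ 0.59346223 -0.02242137  0.07      ] [ 0.63464978 -0.02505485  0.07      ] [0.61928611 0.09813417 0.081     ]
time: 9.28
position: [0.6101, -0.0644, 0.0683]
ee_rot: [-2.288, -2.145, 0.005]
force: [-0.3, -0.9, 0.1]
opening: 0.0001
t 9.28 pos [ 0.6101 -0.0644  0.0683] yaw 86.31 F [-0.3 -0.9  0.1] open 0.0001 d [-0.5  2.6 42.3] rz 0.11 tilt [-0.0058  0.0012 -1.    ]
```

View pics/w6.png

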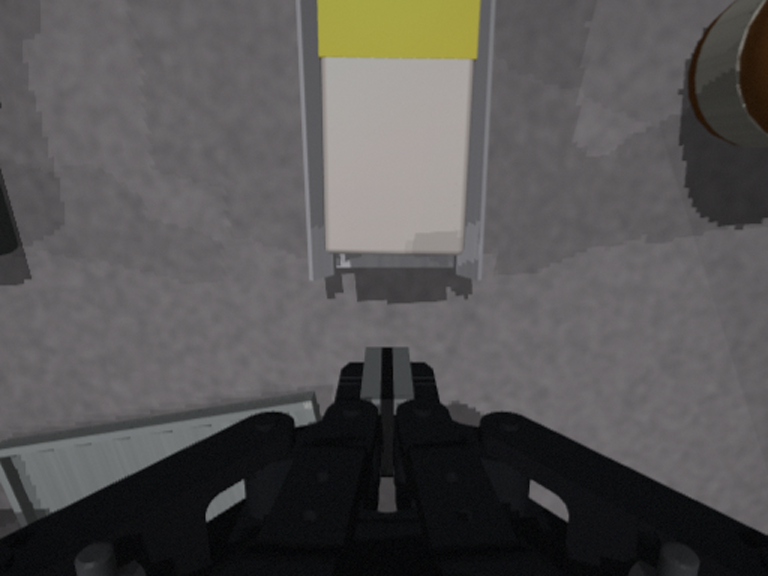

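Yellow's tail edge is at row 250 and the closed fingers are at columns 340–435, about 2.6 mm left of the trough's centre line. I'll correct that, go down and push.

```bash
python3 -m inch '[0,2.5,25,0,0,0,-1,0,0,17,0,0,0,-1,20,0,0,0,0,0,-1,5,0,0,0,0,0,-1,5,0,0,0,0,0,-1]';python3 -m inch '[5,0,0,0,0,0,-1,10,0,0,0,0,0,-1]';python3 -m inch '[15,0,0,0,0,0,-1,15,0,0,0,0,0,-1]'; python3 -c "
from h import *
goto(.6198,.065,.026,86.2);snap('w7')"
```

```text
time: 9.95
position: [0.6172, -0.0343, 0.0301]
ee_rot: [2.29, 2.149, 0.001]
force: [0.1, -1.5, 1.0]
opening: 0.0001
time: 10.2
position: [0.6179, -0.0198, 0.0296]
ee_rot: [2.292, 2.148, 0.0]
force: [0.1, -1.2, -0.0]
opening: 0.0001
time: 10.45
position: [0.6197, 0.0112, 0.0293]
ee_rot: [-2.292, -2.149, -0.0]
force: [-0.7, -0.1, -0.3]
opening: 0.0
t 10.45 pos [0.6197 0.0112 0.0293] yaw 86.32 F [-0.7 -0.1 -0.3] open 0.0 d [53.7 -3.3  3.3] rz 0.12 tilt [ 0.e+00  1.e-04 -1.e+00]
```

View pics/w7.png

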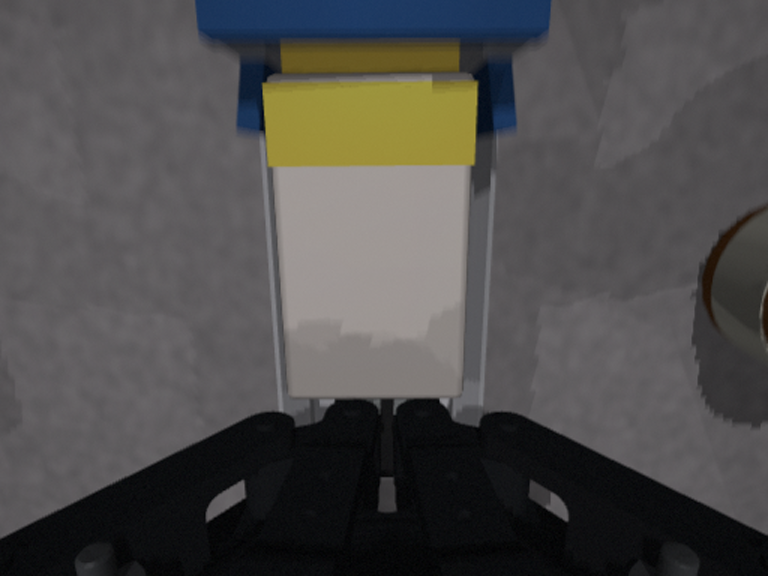

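Yellow's nose is entering between the cheeks at (370,60) and its tail is at row 397. The tool is about 3 mm to the right of the axis, so I'll correct for that while pushing.

```bash
python3 -m inch '[-3,-3,0,0,0,0,-1,11,0,0,0,0,0,-1,8,0,0,0,0,0,-1]';python3 -m inch '[10,0,0,0,0,0,-1,10,0,0,0,0,0,-1]';python3 -m inch '[10,0,0,0,0,0,-1,5,0,0,0,0,0,-1]';python3 -m inch '[2,0,0,0,0,0,-1,0,0,0,0,0,0,-1]'; python3 -c "
from h import *
goto(.6198,.065,.026,86.2);snap('w8')"
```

```text
time: 10.88
position: [0.6177, 0.0265, 0.0293]
ee_rot: [2.292, 2.148, -0.0]
force: [-0.4, -1.9, -1.2]
opening: 0.0
time: 11.12
position: [0.619, 0.0468, 0.0293]
ee_rot: [2.292, 2.149, -0.0]
force: [-0.3, -1.5, -0.1]
opening: 0.0001
time: 11.38
position: [0.6199, 0.0619, 0.0293]
ee_rot: [2.291, 2.15, 0.0]
force: [-1.8, -2.7, -0.0]
opening: -0.0
time: 11.62
position: [0.62, 0.0631, 0.0293]
ee_rot: [-2.292, -2.149, -0.0]
force: [-0.0, 0.6, -0.5]
opening: -0.0003
t 11.62 pos [0.62   0.0631 0.0293] yaw 86.32 F [-0.   0.6 -0.5] open -0.0003 d [ 1.9 -0.4  3.3] rz 0.12 tilt [ 1.e-04  1.e-04 -1.e+00]
```

View pics/w8.png

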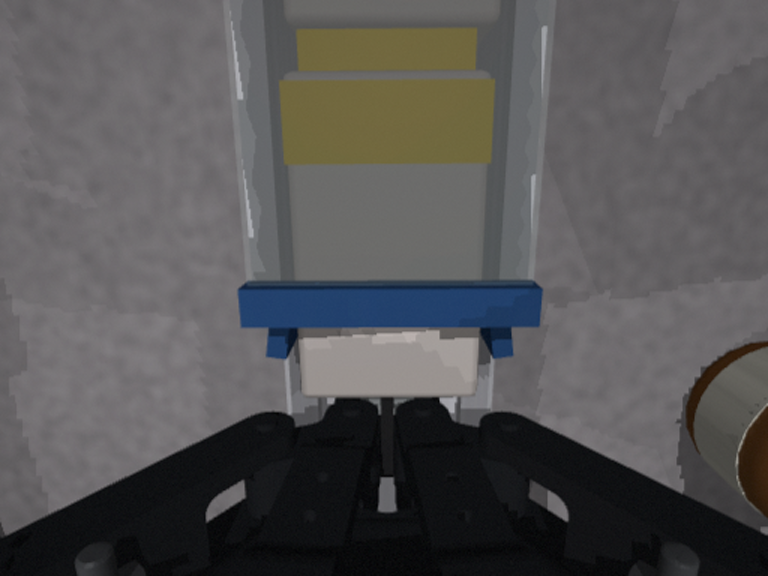

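Yellow is in the tube behind green, with its nose at row 28 against green's tail at row 20. Its own tail at row 396 sticks out about 25 mm. I'll retreat and fetch red.

```bash
python3 -m inch '[-20,0,0,0,0,0,-1,-10,0,-50,0,0,0,0,-10,0,-60,0,0,0,1,0,0,-50,0,0,0,1]'; python3 -c "
from h import *
goto(.54,-.392,.20,2)"
```

```text
time: 12.18
position: [0.6174, 0.0211, 0.1915]
ee_rot: [2.293, 2.147, 0.001]
force: [0.8, -0.3, -0.3]
opening: 0.0543
t 12.18 pos [0.6174 0.0211 0.1915] yaw 86.23 F [ 0.8 -0.3 -0.3] open 0.0543 d [-417.3  -50.    -8.4] rz 84.23 tilt [ 8.e-04 -3.e-04 -1.e+00]
```

```bash
python3 -m inch '[-52,-6,0,0,0,0,1,-52,-6,0,0,0,0,1,-52,-6,0,0,0,0,1,-52,-6,0,0,0,0,1,-52,-6,0,0,0,0,1]'; python3 -m inch '[-52,-6,0,0,0,0,1,-52,-6,0,0,0,0,1,-53,-6,0,0,0,10,1,0,0,0,0,0,10.5,1,0,0,0,0,0,10.5,1]';python3 -m inch '[0,0,0,0,0,10.5,1,0,0,0,0,0,10.5,1,0,0,0,0,0,10.5,1,0,0,0,0,0,10.5,1,0,0,0,0,0,10.5,1]';python3 -m inch '[0,0,0,0,0,0,1]'; python3 -c "
from h import *
goto(.54,-.392,.20,2);snap('w9')"
```

```text
time: 12.8
position: [0.5696, -0.2372, 0.1893]
ee_rot: [2.292, 2.148, -0.0]
force: [0.1, 0.7, 0.1]
opening: 0.0856
time: 13.42
position: [0.5413, -0.3917, 0.189]
ee_rot: [-2.788, -1.447, 0.0]
force: [1.1, -1.0, -0.5]
opening: 0.0851
time: 14.05
position: [0.5417, -0.3909, 0.1892]
ee_rot: [-3.141, -0.067, 0.0]
force: [-0.7, -0.3, -0.1]
opening: 0.0854
time: 14.18
position: [0.5419, -0.3907, 0.1892]
ee_rot: [-3.141, -0.077, 0.0]
force: [0.2, -0.2, -0.2]
opening: 0.0855
t 14.18 pos [ 0.5419 -0.3907  0.1892] yaw 2.82 F [ 0.2 -0.2 -0.2] open 0.0855 d [ -2.    1.2 -10.8] rz 0.82 tilt [-2.e-04  1.e-04 -1.e+00]
```

View pics/w9.png

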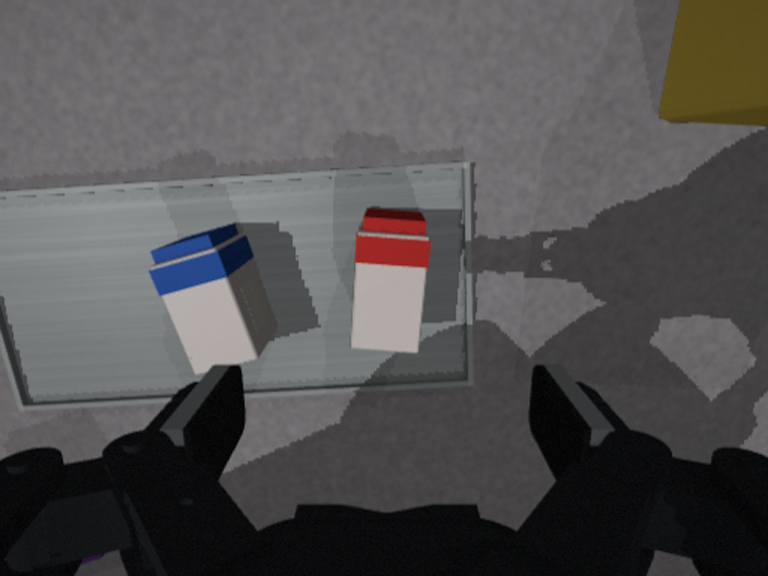

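Red's top tail corners are at (351,347) and (418,352), and its shoulder at (357,233) and (430,238). Blue is to the left, with its nearest corner about (275,325).

```bash
python3 -c "
from h import *
load('w9')
p=[wray(*q,.062) for q in ((351,347),(418,352),(430,238),(356,233))]
n=(p[2]+p[3])/2;t=(p[0]+p[1])/2;d=n-t
yaw=np.degrees(np.arctan2(d[1],d[0]));print(np.linalg.norm(d),yaw);
for a,b in ((0,1),(3,2)):
  w=p[b]-p[a];print('yaw',np.degrees(np.arctan2(w[1],w[0]))+90,np.linalg.norm(w))
c=t+.040*d/np.linalg.norm(d);print(c);goto(c[0],c[1],.032,yaw)
u=d/np.linalg.norm(d);l=np.array([-u[1],u[0],0])
for q,z in (((256,357),.062),((275,325),.004),((240,225),.062),((253,260),.062)): r=wray(*q,z)-c;print('blue',r@u,r@l)
"
```

```text
0.06949914149377391 -1.1830327715442785
yaw -1.7402214933734257 0.04059558358109075
yaw -1.0446253468518591 0.041922651868758605
[ 0.53555561 -0.39261805  0.062     ]
t 14.22 pos [ 0.542  -0.3906  0.1892] yaw 3.02 F [-0.1 -0.5 -0.1] open 0.0857 d [ -6.6   1.7 157.2] rz 4.2 tilt [-2.e-04  1.e-04 -1.e+00]
blue -0.05037295596710865 0.07747712515470477
blue -0.050862544372184834 0.07894027729228333
blue 0.02938237254171251 0.08621244949093271
blue 0.009763998917985989 0.07901806326261353
```

```bash
python3 -m inch '[-6.5,1.5,45,0,0,0,1,0,0,45,0,0,4.2,1,0,0,35,0,0,0,1,0,0,20,0,0,0,1,0,0,12,0,0,0,1]'; python3 -m inch '[0,0,0,0,0,0,1]';python3 -c "
from h import *
goto(.5356,-.3926,.032,-1.3);snap('w10')"
```

```text
time: 14.85
position: [0.5362, -0.392, 0.0317]
ee_rot: [-3.141, 0.035, 0.0]
force: [-0.1, -0.2, -0.2]
opening: 0.0854
time: 14.98
position: [0.5364, -0.3918, 0.0323]
ee_rot: [-3.141, 0.036, 0.0]
force: [0.1, 0.7, -0.4]
opening: 0.0856
t 14.97 pos [ 0.5364 -0.3918  0.0323] yaw -1.33 F [ 0.1  0.7 -0.4] open 0.0856 d [-0.8  0.8  0.3] rz -0.03 tilt [-1.e-04  1.e-04 -1.e+00]
```

View pics/w10.png

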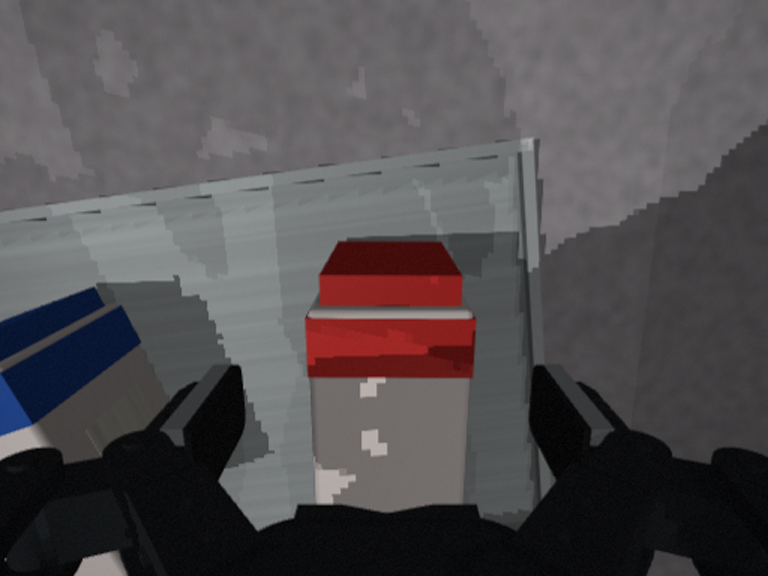

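Red is centred between the pads (columns 308–475) and blue is clear of the left finger. I'll grip and lift.

```bash
python3 -m inch '[0,0,0,0,0,0,-1,0,0,0,0,0,0,-1,0,0,0,0,0,0,-1,0,0,0,0,0,0,-1,0,0,0,0,0,0,-1]'; python3 -m inch '[0,0,0,0,0,0,-1,0,0,-10,0,0,0,-1,0,0,-40,0,0,0,-1,0,0,-50,0,0,0,-1,0,0,-50,0,0,0,-1]';python3 -m inch '[0,0,0,0,0,-10,-1,0,0,0,0,0,-10.5,-1,0,0,0,0,0,-10.5,-1,0,0,0,0,0,-10.5,-1,0,0,0,0,0,-10.5,-1]';python3 -m inch '[0,0,0,0,0,-10.5,-1,0,0,0,0,0,-10.5,-1,0,0,0,0,0,-10.5,-1,0,0,0,0,0,-4,-1,0,0,0,0,0,0,-1]';python3 -c "
from h import *
goto(.617,.014,.16,86.2)"
```

```text
time: 15.65
position: [0.5367, -0.392, 0.0331]
ee_rot: [3.141, -0.038, 0.002]
force: [-1.1, -0.0, 7.7]
opening: 0.0409
time: 16.27
position: [0.5361, -0.3915, 0.1844]
ee_rot: [3.141, -0.038, -0.0]
force: [0.1, -0.7, -1.6]
opening: 0.0412
time: 16.9
position: [0.5362, -0.3916, 0.1829]
ee_rot: [2.836, 1.352, 0.0]
force: [-0.2, -0.3, -1.2]
opening: 0.041
time: 17.52
position: [0.5363, -0.3916, 0.1828]
ee_rot: [2.296, 2.144, 0.0]
force: [0.2, 0.5, -1.5]
opening: 0.0413
t 17.52 pos [ 0.5363 -0.3916  0.1828] yaw 86.09 F [ 0.2  0.5 -1.5] open 0.0413 d [410.2  52.9  22.8] rz -0.11 tilt [ 2.e-04 -1.e-04 -1.e+00]
```

```bash
python3 -m inch '[51,6,0,0,0,0,-1,51,7,0,0,0,0,-1,51,6,0,0,0,0,-1,51,7,0,0,0,0,-1,51,6,0,0,0,0,-1]';python3 -m inch '[51,7,0,0,0,0,-1,51,6,0,0,0,0,-1,49,7,20,0,0,0,-1,0,0,45,0,0,0,-1,0,0,40,0,0,0,-1]';python3 -m inch '[0,0,0,0,0,0,-1]';python3 -c "
from h import *
goto(.6167,.010,.0435,86.2);snap('w11')"
```

```text
time: 18.15
position: [0.5857, -0.1378, 0.1827]
ee_rot: [2.298, 2.142, 0.0]
force: [0.6, 0.5, -2.4]
opening: 0.041
time: 18.77
position: [0.6158, 0.0107, 0.0765]
ee_rot: [2.296, 2.144, 0.001]
force: [0.6, -0.3, -1.8]
opening: 0.041
time: 18.9
position: [0.6139, 0.0101, 0.0753]
ee_rot: [-2.294, -2.141, 0.005]
force: [-0.1, 0.2, -0.4]
opening: 0.0409
t 18.9 pos [0.6139 0.0101 0.0753] yaw 86.04 F [-0.1  0.2 -0.4] open 0.0409 d [ 0.1  3.  31.8] rz -0.16 tilt [-5.1e-03  4.0e-04 -1.0e+00]
```

View pics/w11.png

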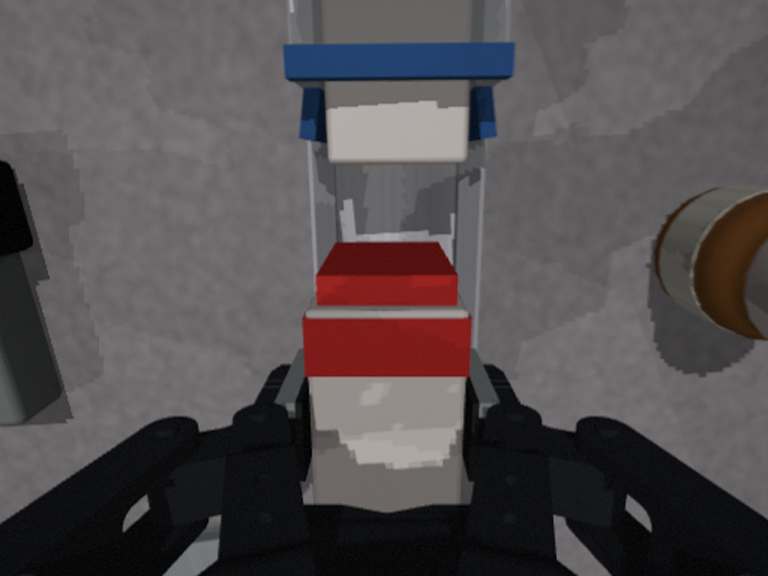

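Red hangs over the trough, centred at column 387, with the trough's centre at about column 398. Yellow's tail at row 160 leaves room ahead. I'll let it settle and check the lateral position again.

```bash
python3 -m inch '[0,2,12,0,0,0,-1,0,0,0,0,0,0,-1,0,0,0,0,0,0,-1]';python3 -c "
from h import *
goto(.6167,.010,.0435,86.2)"
```

```text
time: 19.32
position: [0.6181, 0.0096, 0.066]
ee_rot: [2.295, 2.144, 0.001]
force: [-0.2, -0.1, -1.2]
opening: 0.0415
t 19.32 pos [0.6181 0.0096 0.066 ] yaw 86.1 F [-0.2 -0.1 -1.2] open 0.0415 d [ 0.3 -1.4 22.5] rz -0.1 tilt [ 1.e-03 -1.e-04 -1.e+00]
```

```bash
python3 -m inch '[0,-1.5,5,0,0,0,-1,0,0,10,0,0,0,-1,0,0,5,0,0,0,-1,0,0,3,0,0,0,-1,0,0,0,0,0,0,-1]';python3 -m inch '[0,0,1,0,0,0,-1,0,0,0,0,0,0,-1]'
```

```text
time: 19.95
position: [0.6161, 0.0098, 0.042]
ee_rot: [-2.295, -2.145, 0.0]
force: [-0.8, -0.7, -0.8]
opening: 0.0411
time: 20.2
position: [0.6163, 0.0098, 0.0414]
ee_rot: [2.295, 2.145, 0.0]
force: [0.8, 0.3, -1.9]
opening: 0.041
```

Now about 0.3 mm above the floor or touching it. I'll release here.

```bash
python3 -m inch '[0,0,0,0,0,0,0,0,0,0,0,0,0,0.3,0,0,0,0,0,0,1,0,0,0,0,0,0,1]'; python3 -m inch '[0,0,-30,0,0,0,1,0,0,-40,0,0,0,1,0,0,-10,0,0,0,1,-40,0,0,0,0,0,-1,-40,0,0,0,0,0,-1]';python3 -m inch '[0,0,20,0,0,0,-1,0,0,30,0,0,0,-1,0,0,0,0,0,0,-1]'; python3 -c "
from h import *
goto(.6125,-.070,.029,86.2); snap('w12')"
```

```text
time: 20.7
position: [0.6162, 0.0098, 0.0413]
ee_rot: [2.295, 2.145, 0.0]
force: [0.2, 0.2, -0.1]
opening: 0.0853
time: 21.32
position: [0.6105, -0.0706, 0.121]
ee_rot: [-2.294, -2.146, 0.0]
force: [1.2, 0.2, 0.0]
opening: 0.0517
time: 21.7
position: [0.6091, -0.0698, 0.0692]
ee_rot: [-2.293, -2.142, 0.004]
force: [-0.5, -0.0, 0.3]
opening: -0.0
t 21.7 pos [ 0.6091 -0.0698  0.0692] yaw 86.11 F [-0.5 -0.   0.3] open -0.0 d [-0.   3.6 40.1] rz -0.09 tilt [-0.0044  0.001  -1.    ]
```

View pics/w12.png

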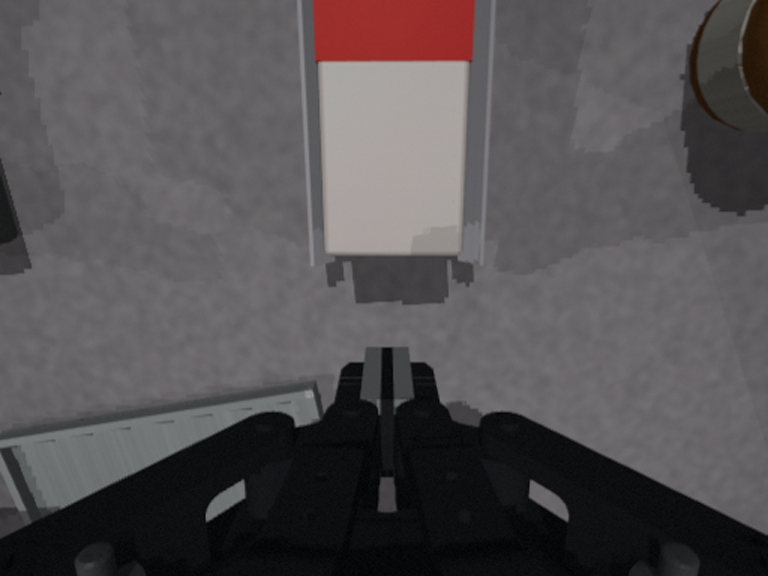

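Red is upright in the trough, with its tail edge at row 253 (columns 325–463). Going down behind it and pushing.

```bash
python3 -m inch '[0,1.5,20,0,0,0,-1,0,0,20,0,0,0,-1,20,0,0,0,0,0,-1,5,0,0,0,0,0,-1,0,0,0,0,0,0,-1]';python3 -m inch '[5,0,0,0,0,0,-1,8,0,0,0,0,0,-1,8,0,0,0,0,0,-1]';python3 -c "
from h import *
goto(.6158,0,.029,86.2)"
```

```text
time: 22.38
position: [0.6146, -0.0444, 0.0324]
ee_rot: [2.293, 2.146, 0.001]
force: [-0.1, 0.7, -1.5]
opening: -0.0001
time: 22.75
position: [0.6155, -0.0238, 0.0314]
ee_rot: [2.296, 2.145, 0.0]
force: [0.4, -1.1, 0.9]
opening: -0.0
t 22.75 pos [ 0.6155 -0.0238  0.0314] yaw 86.11 F [ 0.4 -1.1  0.9] open -0.0 d [23.8 -1.3  2.4] rz -0.09 tilt [ 2.e-04 -0.e+00 -1.e+00]
```

```bash
python3 -m inch '[8,-1,0,0,0,0,-1,8,0,0,0,0,0,-1,8,0,0,0,0,0,-1]';python3 -m inch '[8,0,0,0,0,0,-1,8,0,0,0,0,0,-1]';python3 -m inch '[8,0,0,0,0,0,-1]'; python3 -m inch '[5,0,0,0,0,0,-1]';  python3 -c "
from h import *
goto(.6188,.05,.029,86.2);snap('w13')"
```

```text
time: 23.12
position: [0.6161, 0.0003, 0.0313]
ee_rot: [2.295, 2.145, -0.0]
force: [-0.1, -2.8, 2.2]
opening: -0.0001
time: 23.38
position: [0.6172, 0.0162, 0.0313]
ee_rot: [2.295, 2.145, -0.0]
force: [0.3, -4.0, 0.4]
opening: -0.0001
time: 23.5
position: [0.6178, 0.0242, 0.0313]
ee_rot: [2.295, 2.145, 0.0]
force: [0.5, -3.3, 1.0]
opening: -0.0001
time: 23.62
position: [0.6181, 0.0292, 0.0313]
ee_rot: [2.295, 2.145, 0.0]
force: [0.9, -4.2, 0.6]
opening: -0.0
t 23.62 pos [0.6181 0.0292 0.0313] yaw 86.13 F [ 0.9 -4.2  0.6] open -0.0 d [20.8 -0.7  2.3] rz -0.07 tilt [ 2.e-04 -0.e+00 -1.e+00]
```

View pics/w13.png

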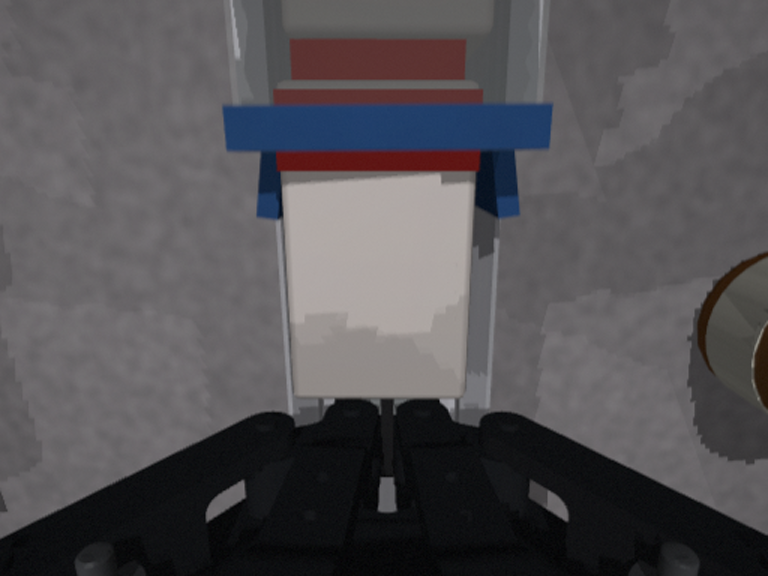

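Red is entering straight behind yellow, with its tail at row 396, and sliding friction is about 4 N. I'll keep going in small steps and watch the force.

```bash
for i in 1; do python3 -m inch '[3,0,0,0,0,0,-1]'; python3 -m inch '[3,0,0,0,0,0,-1]'; done | grep -E "posi|force"
```

```text
position: [0.6182, 0.0318, 0.0312]
force: [0.9, -3.2, 1.5]
position: [0.6184, 0.0347, 0.0313]
force: [0.1, -3.3, 0.0]
```

```bash
(python3 -m inch '[2,0,0,0,0,0,-1]'; python3 -m inch '[2,0,0,0,0,0,-1]') | grep -E "posi|force"
```

```text
position: [0.6186, 0.0367, 0.0313]
force: [1.7, -3.9, -0.3]
position: [0.6187, 0.0387, 0.0313]
force: [1.6, -3.0, -0.4]
```

```bash
(python3 -m inch '[2,0,0,0,0,0,-1]'; python3 -m inch '[2,0,0,0,0,0,-1]') | grep -E "posi|force"
```

```text
position: [0.6188, 0.0408, 0.0313]
force: [0.9, -4.1, -1.1]
position: [0.619, 0.0428, 0.0313]
force: [1.9, -2.9, -0.7]
```

```bash
(python3 -m inch '[2,0,0,0,0,0,-1]'; python3 -m inch '[2,0,0,0,0,0,-1]') | grep -E "posi|force"
```

```text
position: [0.6191, 0.0448, 0.0313]
force: [1.1, -3.9, -0.3]
position: [0.6192, 0.0468, 0.0313]
force: [1.8, -3.4, -0.4]
```

```bash
(python3 -m inch '[2,0,0,0,0,0,-1]'; python3 -m inch '[2,0,0,0,0,0,-1]') | grep -E "posi|force"
```

```text
position: [0.6194, 0.0488, 0.0313]
force: [0.9, -3.5, -0.6]
position: [0.6195, 0.0508, 0.0313]
force: [1.7, -2.8, 0.7]
```

```bash
(python3 -m inch '[2,0,0,0,0,0,-1]'; python3 -m inch '[2,0,0,0,0,0,-1]') | grep -E "posi|force"
```

```text
position: [0.6196, 0.0528, 0.0313]
force: [1.3, -3.3, -0.9]
position: [0.6198, 0.0548, 0.0313]
force: [1.3, -2.8, -0.2]
```

```bash
(python3 -m inch '[2,0,0,0,0,0,-1]'; python3 -m inch '[2,0,0,0,0,0,-1]') | grep -E "posi|force"
```

```text
position: [0.6199, 0.0568, 0.0313]
force: [1.5, -2.3, -0.6]
position: [0.6201, 0.0588, 0.0313]
force: [1.7, -3.3, -0.2]
```

```bash
(python3 -m inch '[2,0,0,0,0,0,-1]'; python3 -m inch '[2,0,0,0,0,0,-1]') | grep -E "posi|force"
```

```text
position: [0.6202, 0.0608, 0.0313]
force: [1.9, -3.6, -1.6]
position: [0.6203, 0.0628, 0.0313]
force: [1.6, -3.2, -0.5]
```

```bash
python3 -m inch '[2,0,0,0,0,0,-1]' | grep -E "posi|force"
```

```text
position: [0.6205, 0.0646, 0.0313]
force: [0.4, -9.9, 0.2]
```

```bash
python3 -m inch '[2,0,0,0,0,0,-1]' | grep -E "posi|force"
```

```text
position: [0.6206, 0.0661, 0.0313]
force: [1.6, -11.3, 0.1]
```

The force jumped from about 3.5 N to 10–11 N, so the stop is giving. I'll go two more millimetres and confirm the spring slope.

```bash
python3 -m inch '[2,0,0,0,0,0,-1]' | grep -E "posi|force"; python3 -m inch '[1,0,0,0,0,0,-1]' | grep -E "posi|force";python3 -m inch '[0,0,0,0,0,0,-1]' | grep -E "posi|force"; python3 -c "
from h import *
goto(.62,.06,.029,86.2);snap('w14')"
```

```text
position: [0.6207, 0.068, 0.0313]
force: [1.1, -12.4, 1.1]
position: [0.6208, 0.0689, 0.0313]
force: [0.8, -12.7, 0.5]
position: [0.6207, 0.069, 0.0313]
force: [1.1, -9.7, -0.1]
t 26.3 pos [0.6207 0.069  0.0313] yaw 86.12 F [ 1.1 -9.7 -0.1] open -0.0 d [-9.  -0.1  2.3] rz -0.08 tilt [-2.e-04 -9.e-04 -1.e+00]
```

View pics/w14.png

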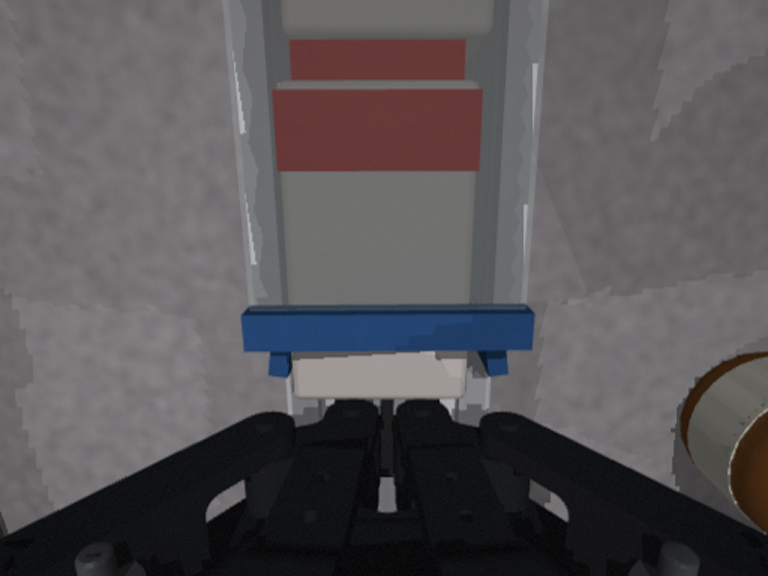

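Red is in and its tail at row 396 shows about 20 mm outside the mouth. Force has followed the spring slope for roughly 4–5 mm of travel. I'll ease off slowly, then retreat.

```bash
python3 -m inch '[-1,0,0,0,0,0,-1,-1,0,0,0,0,0,-1,-1,0,0,0,0,0,-1,-1,0,0,0,0,0,-1]'|grep -E "posi|force"; python3 -m inch '[-2,0,0,0,0,0,-1,-2,0,0,0,0,0,-1,-5,0,0,0,0,0,-1,-15,0,0,0,0,0,-1,-10,0,0,0,0,0,-1]'|grep -E "posi|force"; python3 -m inch '[0,0,-50,0,0,0,-1,0,0,-50,0,0,0,-1,0,0,0,0,0,0,-1]';  python3 -c "
from h import *
snap('w15');snap('s15','scene');snap('d15','side')"
```

```text
position: [0.6205, 0.0656, 0.0313]
force: [2.2, -4.0, -1.1]
position: [0.6181, 0.0305, 0.0313]
force: [-0.1, 0.1, -0.6]
time: 27.85
position: [0.6203, 0.0309, 0.1352]
ee_rot: [2.293, 2.141, 0.007]
force: [-0.3, -0.7, -0.3]
opening: -0.0
```

View pics/w15.png

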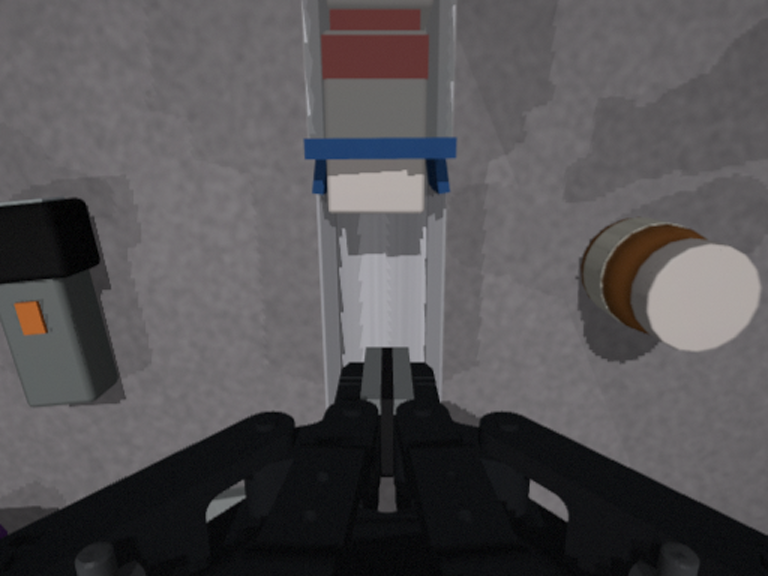

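View pics/s15.png

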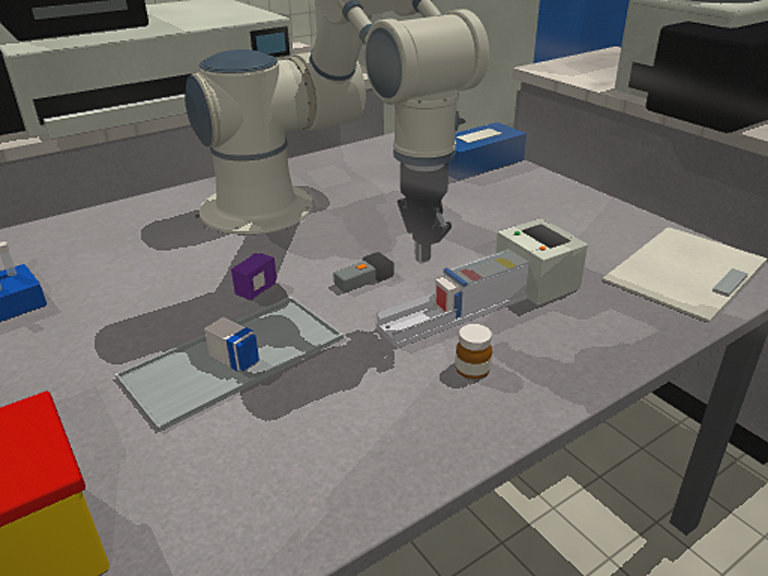

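View pics/d15.png

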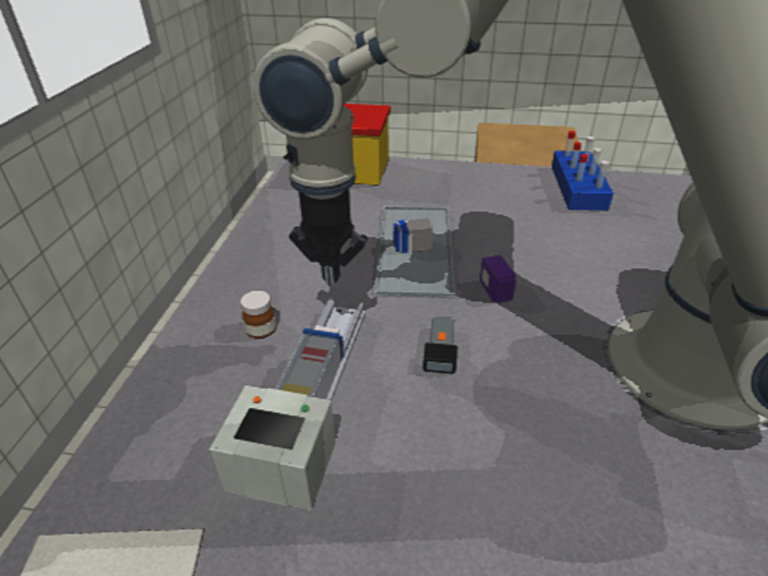

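The row is closed up: in the wrist view red's nose (row 10) is against yellow's tail. Blue, jar, scanner and the purple look-alike stand where they were. One last check of the tail position, then hand in.

```bash
python3 -m inch '[0,0,-30,0,0,0,-1,0,0,0,0,0,0,-1,0,0,0,0,0,0,-1]' | grep -E "time|force"; python3 -c "
from h import *
load('w15'); a=wray(376,212,.070);b=wray(380,157,.081);print(a,b)
snap('w16')
from rig import env
print(env.hand_in())"
```

```text
time: 28.38
force: [-0.9, 1.5, -0.8]
[0.61790513 0.07572971 0.07      ] [0.62132815 0.09833165 0.081     ]
the job is handed in; nothing more can be done
None
```

The feeder is loaded: yellow and then red went in nose first and upright behind green, and I handed the job in at about 28 s.

- **Pressing home:** With three cartridges in, the push took about 3–4 N of sliding friction. It then jumped to about 10 N at the sprung stop and rose to 12.7 N over about 4–5 mm of give. That puts roughly 9 N on the stop, well below the 40 N that counts as ramming. I then eased off slowly and backed the arm away.
- **Final state:** The last pictures show the row closed up, with red's tail about 22 mm outside the mouth, inside the expected 15–50 mm. The joint between yellow and green is partly hidden by the housing, so I judged that one from the push rather than seeing it.
- **Other objects:** In those pictures the blue cartridge, jar, scanner and purple look-alike look unmoved. The gripper is clear of everything.
- **Disagreements:** The scene and side cameras disagreed by about 8 mm on where the feeder is, so I used the wrist camera for the fits. When I set yellow down I pressed it onto the trough floor with 29 N for a moment before releasing; nothing moved out of place.

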